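# Free a circuit board from its holder and hold it up level

### The job

Take the repaired circuit board out of the board holder: swing the cam lever on the sliding jaw fully over to release it, slide the jaw back until its pointer lines up with the steel index tab, and swing the lever fully back to lock the jaw there. Then pick the board up by its heat sink and lift it about 10 cm straight up off the holder, level all the way, and keep it still and level in the air: finish while you are still holding it. Leave everything else lying where it is.

Things in the scene. Friction and masses are not known exactly. Their poses are not given: they have to be found in the camera images.
- holder: fixed board holder; origin under the middle of its 160 (x) x 400 (y) x 12 mm base plate, on the table; y runs along the rail, away from the fixed jaw at -y; z up. At -y the board lies 40 mm above the table on the fixed jaw's ledge (an 8 mm back stop behind it, nothing over it) and on two brass posts at y = -40, x = +-42 mm. The sliding jaw rides on the rail in the +y half
- carriage (a joint): travel of the sliding jaw along the holder's +y, m: near 0 = closed, its lip over the board's edge by 11 mm (2.5 mm above it, so the board cannot be lifted out); 0.135 = end. An aluminium block 60 (x) x 68 (y) mm, top 50 mm above the table, lip 53 mm. Slides with about 5 N and stays. Move it by the lever's grip or the block
- clamp (a joint): angle of the cam lever on the sliding jaw, rad, hinged about the holder's y: 0 = locked, leaning 0.5 rad from upright to the holder's -x; 1.0 = released, leaning 0.5 rad to +x (both are end stops; it starts within 0.08 of locked). Keep it released while the jaw is moved. It turns with about 2 N at the grip and stays where it is left
- lever_grip (a point): middle of the black grip at the end of the cam lever, 65 mm from the lever's pivot; the grip is a bar 14 mm wide along the holder's y, 18 mm the other way and 48 mm long along the lever (from 36 to 84 mm from the pivot)
- lever_pivot (a point): pivot of the cam lever, on the sliding jaw, 56 mm above the table; moves with the jaw. It lies 30 mm further along the holder's +y than the pointer
- pointer (a point): outer end of the steel pointer rib (4 mm wide) on the -x side of the sliding jaw, 36 mm above the table; moves with the jaw
- mark_tab (a point): top of the small upright steel index tab (4 mm wide in y, 12 mm in x, 24 mm high) on the base plate, on the -x side of the rail; the jaw is at the tab when pointer and tab have the same y in the holder's frame. Axes as the holder's. It stands 45 to 105 mm along the rail from the pointer of the closed jaw
- sink_center (a point): centre of the finned aluminium heat sink in the middle of the circuit board: a block 40 x 40 mm, 30 mm high, sides parallel to the board's. This point is 15 mm above the board's upper face, 15 mm below the sink's top, 58 mm above the table at rest. Axes are the board's: x, y along its sides (as the holder's at the start), z up
- board: circuit board, 110 (x) x 128 (y) x 3 mm, with the heat sink firmly on it, about 0.16 kg (0.11 to 0.23), balanced about the sink; origin in the middle of its underside. Components 5 mm high stand near its edges; the 17 mm of board beside the sink at +-x are bare
- screw_tin: small round closed tin, 31 mm across, 14 mm high, lying on the holder's base plate beside the rail; to be left alone
- fan: flat black laptop fan, 90 x 72 x 12 mm, on the table; to be left alone
- laptop_base: aluminium laptop lower half, 210 x 300 x 13 mm, flat on the table; to be left alone
- screwdriver: screwdriver, 150 mm long, lying on the table; to be left alone
- battery: flat black three-cell battery pack, 75 x 178 x 7 mm, on the table; to be left alone
- screw_tray: open white tray with six compartments, 90 x 140 x 22 mm, on the table; to be left alone
- small_board: small circuit board without a heat sink, 30 x 70 x 6 mm, on the table; to be left alone
There are look-alikes about, which are no part of the job. There is more than one size of the board; the job needs the middle-sized.

How it is judged:
By the outcome, as a careful person would: the job done as asked, in the order asked, and still so for the second after the job is handed in, while the arm keeps its last pose, push and grip.
It also fails if it takes over 67 s, if anything falls off the work surface, if the arm or the gripper's body presses on something with over 40 N, if the wrist force passes 120 N, or if a joint passes its speed limit or range.

### The arm

A 6-joint arm with a two-finger parallel gripper is mounted at the origin on the work surface. World frame = base frame: x ahead of the robot, y to its left, z up, the work surface at z = 0. Lengths are in mm, angles in degrees, forces in N, time in s.
With the tool pointing down it reaches from about 350 to 850 mm from the base axis. Payload 8.1 kg.
Tool frame: the origin (TCP) lies on the centre line of the jaws, within the pads' length; the fingertips stand 19 mm ahead of it and the grasp point (between the pads) is the TCP; z points along the fingers, y is the line along which they close (so a half turn about z gives the same grasp; the last joint's range is limited). The gripper opens to 85 mm and grips with 20 to 120 N. Pads are 22 mm wide; open, the fingers measure 114 mm over their backs; the gripper's body (76 mm by 85 mm) begins 54 mm behind the grasp point. The pads swing forward as they close: fully open they stand 13 mm farther back than shut.
Start: joints at [61.112, 7.471, 85.268, -0, 87.261, -4.893], TCP at [243.978, 548.161, 250.292] pointing down, gripper open.
Joint ranges: [-169.43, 169.43], [-51.17, 129.36], [1.28, 143.12], [-76.62, 256.62], [0, 156.53], [-152.29, 152.29]. Speed limits (degrees/s): [136.94, 136.94, 159.86, 180, 180, 180].

### API

Orientations are given as [roll, pitch, yaw] about the fixed x, y, z axes, in that order (R = Rz(yaw) Ry(pitch) Rx(roll)).
In Python, from bench import r gives the robot as it stands. The module is installed in compiled form; this text tells all that it offers.
- The arm moves only by the tool servo_tool, never from a script. Its arguments are lists of equal length, an entry for each row: "fingers": the finger opening in m, from 0 to 0.0854; "linear": the shift along the tool's x, y, z in m, a list of three; "rotation": the turn, a rotation vector about the tool's x, y, z in degrees, a list of three. A call has 1 to 10 rows; each row is the pose to reach, as a shift and turn from the pose commanded when the call began, along the tool's axes at that moment; what a row does not reach only later rows make up. A row lasts 1/10 s, in which the tool goes at most 50 mm and 8.59 degrees, less where a joint would pass 70% of its speed; a pose out of reach is approached as far as the arm can. A call with a gripper value outside its range is refused whole. The fingers move at their own pace and stop on an object; "force" is the grip in N (left out, the last holds). Time passes only in rows, so rows that repeat a pose let the fingers close. It gives the time, the measured TCP pose, the force, the opening and the grip force at its end, in the units of the state.
- r.sense(): the state, without advancing time (a new reading comes with each control period).
- r.snapshot(name): name is "side" or "top" or "wrist"; returns a dict with "frame" (420x560x3 uint8, red, green, blue), "fx", "fy", "cx", "cy" (pixels), "camera_from_world" (4x4, takes a point from world to camera coordinates). Camera axes: x right, y up, looking along -z (the intrinsics and any distortion apply to the point x, -y, -z); pixel columns grow to the right and rows downward; lengths in mm; the calibration is good to about 2 mm. A picture is of the moment at which its call begins. There is no depth.
- r.hand_in(): hands the job in; it is judged then, once.
The state is a dict: "time": time; "joint_pos": joint angles; "qd": joint speeds; "joint_efforts": joint torques, N m; "tool_pos": TCP position; "tcp_rot": TCP orientation; "ft_force": force on the tool from outside, world axes, zero at the start; "wrist_torque": the same for the moment, N m; "finger_gap": finger opening in mm; "grip_force": force on a finger pad.
Only numpy, scipy, OpenCV 4.12 (cv2) and the standard library are available. Lean on these libraries where they do the work, as an engineer would, in place of code of your own. Each camera call takes 0.05 s, during which the arm holds its last target. There are 200 camera calls.

## Working session

There is one attempt and no reset: what is moved stays moved. The work goes in short steps, Python scripts to look and compute and a tool call to move; the robot and the scene stay as the last step left them, time stands still between calls to the robot, and variables do not carry over. Pictures are saved under pics/ and viewed, at most 12 in all, crops included, and the job is handed in when it is done.

Besides the shell and the picture viewer there is one more tool, called after ">>>" as name(argument=value, ...) on one line, values as JSON. servo_tool: Moves the arm, as the interface text tells. Its arguments: {"type":"object","properties":{"fingers":{"type":"array","items":{"type":"number"}},"linear":{"type":"array","items":{"type":"array","items":{"type":"number"}}},"rotation":{"type":"array","items":{"type":"array","items":{"type":"number"}}},"force":{"type":"number"}},"required":["fingers","linear","rotation"]}

```bash
mkdir -p pics; cat > h.py <<'E'
import numpy as np, cv2
from bench import r
def snap(n,f):
    s=r.snapshot(n); cv2.imwrite('pics/'+f+'.png',s['frame'][:,:,::-1]); np.savez('pics/'+f+'.npz',**s); return s
def load(f): return np.load('pics/'+f+'.npz')
def ray(s,u,v):
    M=np.array(s['camera_from_world']); R,t=M[:3,:3],M[:3,3]
    d=np.array([(u-s['cx'])/s['fx'],-(v-s['cy'])/s['fy'],-1.]); return -R.T@t, R.T@d
def onz(s,u,v,z):
    o,d=ray(s,u,v); return o+d*(z-o[2])/d[2]
def proj(s,p):
    M=np.array(s['camera_from_world']); c=M[:3,:3]@np.array(p,float)+M[:3,3]
    return s['cx']+s['fx']*c[0]/-c[2], s['cy']+s['fy']*c[1]/c[2]
def tri(s1,p1,s2,p2):
    o1,d1=ray(s1,*p1);o2,d2=ray(s2,*p2)
    k=np.linalg.lstsq(np.stack([d1,-d2],1),o2-o1,rcond=None)[0]
    a,b=o1+k[0]*d1,o2+k[1]*d2; return (a+b)/2,np.linalg.norm(a-b)
E
python3 - <<'E'
from h import *
a=snap('top','top0')['frame'];b=snap('side','side0')['frame'];print(r.sense())
s=load('top0');print({k:s[k].tolist() for k in s if k!='frame'})
E
```

```text
{'time': 0.1, 'joint_pos': array([ 6.11106787e+01,  7.51256013e+00,  8.53231044e+01,  1.15499605e-03,
        8.72611887e+01, -4.89210440e+00]), 'qd': array([-0.02451606, -0.08633684, -0.13274215,  0.06037213, -0.02307005,
       -0.08435377]), 'joint_efforts': array([ 3.52665329e-04, -5.70951676e+01, -5.01944268e+01, -1.36544804e-04,
        8.00572860e-03, -1.59393352e-05]), 'tool_pos': array([243.75572024, 547.74970101, 249.33013199]), 'tcp_rot': array([-1.79903598e+02, -9.40898438e-03,  1.56002719e+02]), 'ft_force': array([-0.41108251,  0.46785699,  0.12851488]), 'wrist_torque': array([ 0.01107268, -0.02929478, -0.03183509]), 'grip_force': 0.0, 'finger_gap': 85.06916566908383}
{'fx': 430.71308565736047, 'fy': 430.71308565736047, 'cx': 282.3177516846121, 'cy': 209.0030487353061, 'camera_from_world': [[0.0051639801611075035, -0.9998932996682083, 0.01366464736164861, -72.79039354371267], [0.9938450931449128, 0.006643932851245677, 0.11057933345814645, -555.951609346098], [-0.1106583216060839, 0.013009513245723671, 0.9937733586811602, -1177.4401794377802], [0.0, 0.0, 0.0, 1.0]]}
```

View pics/top0.png

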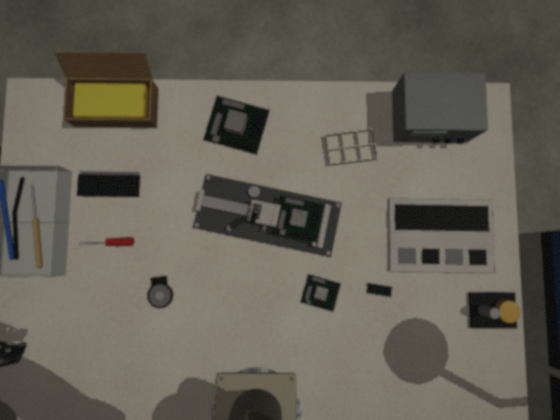

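View pics/side0.png

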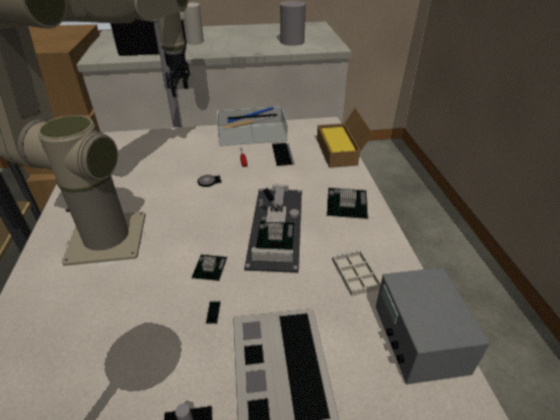

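Candidates for the board in the top view:
- Board in the holder, ~(300,217), middle size
- Larger board, (236,125)
- Smaller board, (320,292)
- small_board, (379,289)

By the description it is the one in the holder. Its fixed jaw is at the right (325,228) and the cam lever at about (265,205), so the holder's +y points left. The next step is a close crop and pose estimate.

```bash
python3 - <<'E'
from h import *
s=load('top0');f=s['frame'][:,:,::-1]
c=cv2.resize(f[165:265,180:355],None,fx=4.5,fy=4.5,interpolation=cv2.INTER_CUBIC)
c=cv2.convertScaleAbs(c,alpha=1.6,beta=10);cv2.imwrite('pics/crop0.png',c);print(c.shape)
t=load('side0')
for n,u,v in[('sink',300,217),('mid',267,215)]: print(n,onz(s,u,v,60).round(0))
w=snap('wrist','w0');M=np.array(w['camera_from_world']);o=-M[:3,:3].T@M[:3,3];print('cam',o,'fwd',-M[2,:3],'up',M[1,:3],w['fx'])
E
```

```text
(450, 788, 3)
sink [ 531. -118.   60.]
mid [536. -27.  60.]
cam [175.20308487 579.83211158 371.66051908] fwd [ 0.27145493 -0.12218387 -0.95466398] up [-0.87235148  0.38779886 -0.29768262] 353.44722755364023
```

View pics/crop0.png

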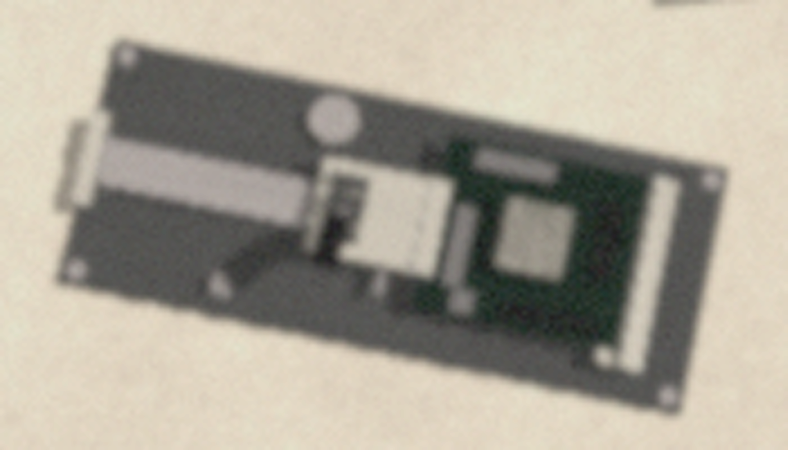

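The crop confirms the choice: the middle-sized board sits in the holder with its sink at crop (537,238). The lever on the jaw is at (345,210), the pointer at (380,285), the tab at (220,285) and the tin at (333,120). I'll move the wrist camera over it now.

>>> servo_tool(fingers=[0.085,0.085,0.085,0.085,0.085,0.085,0.085,0.085,0.085,0.085], linear=[[-0.02,-0.016,0],[-0.05,-0.04,0],[-0.085,-0.068,0],[-0.12,-0.096,0],[-0.155,-0.124,0],[-0.19,-0.152,0],[-0.225,-0.18,0],[-0.26,-0.208,0],[-0.295,-0.236,0],[-0.33,-0.264,0]], rotation=[[0,0,0],[0,0,-2],[0,0,-4],[0,0,-6],[0,0,-8],[0,0,-10],[0,0,-12],[0,0,-12],[0,0,-12],[0,0,-12]])

```text
time: 1.15
tool_pos: [438.5, 171.0, 250.2]
tcp_rot: [180.0, 0.0, 168.0]
ft_force: [1.5, 0.8, 0.5]
finger_gap: 84.6
grip_force: 0.0
```

```bash
python3 - <<'E'
from h import *
from scipy.spatial.transform import Rotation as Ro
q=r.sense();R=Ro.from_euler('xyz',q['tcp_rot'],degrees=True).as_matrix()
print(q['tool_pos'],q['tcp_rot'],R.T@(np.array([540,-30,250])-q['tool_pos']))
s=load('top0')
for n,u,v,z in[('c1',118,42,12),('c2',725,170,12),('c3',683,412,12),('c4',57,282,12),('sink',537,238,73),('ptr',380,287,36),('tab',220,285,36)]:
    print(n,onz(s,180+u/4.5,165+v/4.5,z).round(1))
E
```

```text
[438.46062379 171.02408959 250.21994436] [1.79996390e+02 7.04563589e-03 1.68012406e+02] [-141.07771829 -175.55057424    0.22623033]
c1 [657.2 149.2  12. ]
c2 [ 577.6 -237.9   12. ]
c3 [ 424.5 -210.    12. ]
c4 [503.7 183.7  12. ]
sink [ 527.9 -115.1   73. ]
ptr [500.2 -20.   36. ]
tab [500.9  78.7  36. ]
```

>>> servo_tool(fingers=[0.085,0.085,0.085,0.085,0.085,0.085,0.085,0.085], linear=[[-0.025,-0.03,0],[-0.055,-0.065,0],[-0.085,-0.1,0],[-0.115,-0.135,0],[-0.135,-0.16,0],[-0.14,-0.17,0],[-0.14,-0.17,0],[-0.14,-0.17,0]], rotation=[[0,0,0],[0,0,0],[0,0,0],[0,0,0],[0,0,0],[0,0,0],[0,0,0],[0,0,0]])

```text
time: 1.95
tool_pos: [539.2, -21.8, 250.0]
tcp_rot: [180.0, -0.1, 168.0]
ft_force: [0.4, 0.0, 0.5]
finger_gap: 85.0
grip_force: 0.0
```

```bash
python3 - <<'E'
from h import *
s=snap('wrist','w1')
f=s['frame'][:,:,::-1]
cv2.imwrite('pics/w1b.png',cv2.resize(cv2.convertScaleAbs(f,alpha=1.5,beta=10),(800,600),interpolation=cv2.INTER_CUBIC))
E
```

```text
(no output)
```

View pics/w1b.png

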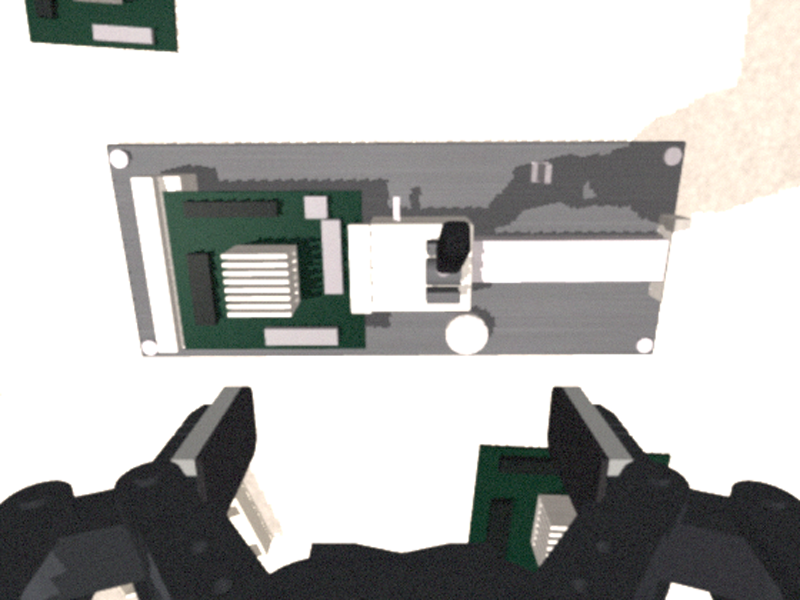

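The wrist picture has holder -x pointing up. It shows the lever grip at (455,240), the pointer tip at (396,197), the tab near (540,172), the tin at (466,334) and the sink top at (258,280). I'll zoom in on the pointer, tab and lever.

```bash
python3 - <<'E'
from h import *
s=load('w1');f=s['frame'][:,:,::-1]
c=f[100:220,240:400];c=cv2.resize(c,None,fx=5,fy=5,interpolation=cv2.INTER_CUBIC)
cv2.imwrite('pics/w1c.png',cv2.convertScaleAbs(c,alpha=1.3,beta=10))
H=[onz(s,u*.7,v*.7,12).round(1) for u,v in[(108,145),(684,142),(652,354),(143,355)]]
print(H)
E
```

```text
[array([ 428.1, -201.8,   12. ]), array([508. , 183.6,  12. ]), array([662.1, 152.3,  12. ]), array([ 580.8, -234. ,   12. ])]
```

View pics/w1c.png

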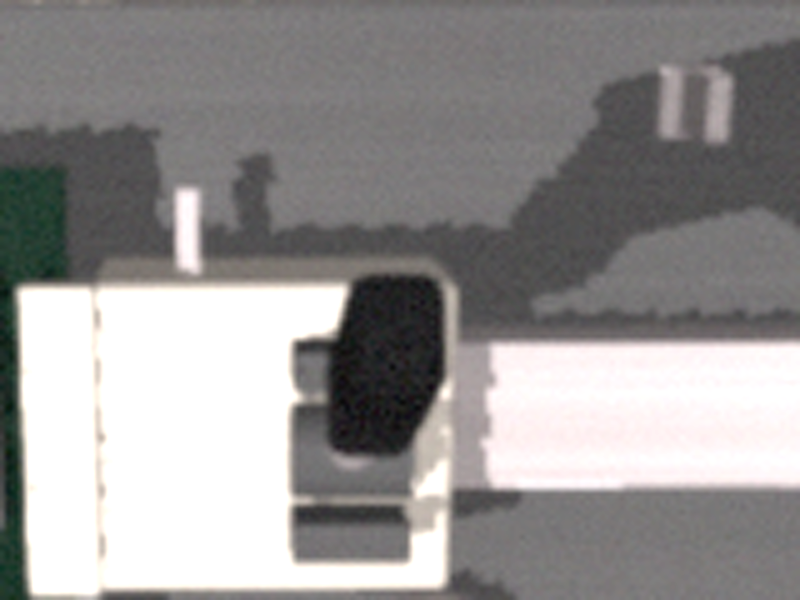

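The crop shows the pointer tip at (188,188), the tab's top face at about (718,104) (the right strip) and the black grip spanning (328–445, 275–455).

```bash
python3 - <<'E'
from h import *
w=load('w1');t=load('top0');a=np.radians(-11.8)
R=np.array([[np.cos(a),-np.sin(a)],[np.sin(a),np.cos(a)]])
c=np.array([544.75,-25]);ct=np.array([540.75,-28.75])
cw=lambda u,v:(240+u/5,100+v/5)
H=lambda p,c:(R.T@(p[:2]-c)).round(1)
P=onz(w,*cw(188,188),36);T=onz(w,*cw(718,104),36)
print('ptr',P,H(P,c),'tab',T,H(T,c))
print('tabL foot z12',H(onz(w,*cw(672,104),12),c))
S=onz(w,.7*262,.7*283,73);print('sink w',S,H(S,c));S=onz(t,180+537/4.5,165+238/4.5,73);print('sink t',S,H(S,ct))
for y in(0,):
  yp=H(P,c)[1]+30
  for th in(.5,.42):
    for L in(36,84):
      for dy in(-7,7):
        for dx in (-9,9):
          x=-L*np.sin(th)+dx*np.cos(th);z=56+L*np.cos(th)+dx*np.sin(th)
          p=np.r_[R@np.array([x,yp+dy])+c,z];u,v=proj(w,p);print(th,L,dy,dx,round((u-240)*5),round((v-100)*5))
M=w['camera_from_world'];print(-M[:3,:3].T@M[:3,3],H(-M[:3,:3].T@M[:3,3],c))
E
```

```text
ptr [500.65358272 -15.41141083  36.        ] [-45.1   0.4] tab [506.04813262  83.89261106  36.        ] [-60.2  98.7]
tabL foot z12 [-58.7  96.3]
sink w [ 530.95165461 -106.41326797   73.        ] [  3.1 -82.5]
sink t [ 527.86241413 -115.0955894    73.        ] [  5.  -87.2]
0.5 36 -7 -9 325 341
0.5 36 -7 9 327 446
0.5 36 7 -9 410 341
0.5 36 7 9 413 446
0.5 84 -7 -9 348 235
0.5 84 -7 9 351 360
0.5 84 7 -9 449 235
0.5 84 7 9 453 360
0.42 36 -7 -9 326 357
0.42 36 -7 9 327 464
0.42 36 7 -9 411 356
0.42 36 7 9 413 464
0.42 84 -7 -9 349 281
0.42 84 -7 9 351 409
0.42 84 7 -9 451 280
0.42 84 7 9 453 409
[465.77574021  -5.08162791 372.39513346] [-81.4   3.3]
```

>>> servo_tool(fingers=[0.085,0.07,0.06,0.06,0.06,0.06,0.06,0.06], linear=[[0.01,0.005,0.01],[0.021,0.011,0.024],[0.032,0.017,0.038],[0.042,0.022,0.052],[0.049,0.026,0.062],[0.052,0.028,0.067],[0.052,0.028,0.067],[0.052,0.028,0.067]], rotation=[[0,-4,0],[0,-9,0],[0,-14,0],[0,-19,0],[0,-23,0],[0,-24.6,0],[0,-24.6,0],[0,-24.6,0]])

```text
time: 2.8
tool_pos: [494.7, 16.6, 184.0]
tcp_rot: [180.0, 24.6, 168.1]
ft_force: [0.2, 0.8, 0.4]
finger_gap: 60.0
grip_force: 0.0
```

```bash
python3 - <<'E'
from h import *
s=snap('wrist','w2')
f=s['frame'][:,:,::-1]
cv2.imwrite('pics/w2b.png',cv2.convertScaleAbs(f,alpha=1.4,beta=10))
q=r.sense();print(q['tool_pos'],q['tcp_rot'],q['ft_force'],q['finger_gap'])
E
```

```text
[495.18852663  16.23971893 184.44594771] [179.97147563  24.65345311 168.06327019] [0.23320012 1.11434429 0.86831711] 60.12604713415482
```

View pics/w2b.png

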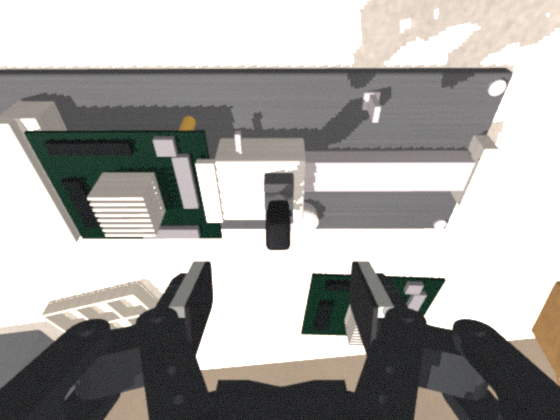

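The wrist view shows the black grip at (278,230), midway between the fingertips (193 and 370). Next I advance along the lever and close.

>>> servo_tool(fingers=[0.06,0.06,0.06,0.06,0.06,0.008,0.008,0.008,0.008,0.008], linear=[[0,0,0.015],[0,0,0.035],[0,0,0.055],[0,0,0.07],[0,0,0.075],[0,0,0.075],[0,0,0.075],[0,0,0.075],[0,0,0.075],[0,0,0.075]], rotation=[[0,0,0],[0,0,0],[0,0,0],[0,0,0],[0,0,0],[0,0,0],[0,0,0],[0,0,0],[0,0,0],[0,0,0]], force=30)

```text
time: 3.85
tool_pos: [525.9, 9.1, 116.4]
tcp_rot: [180.0, 24.7, 168.0]
ft_force: [-3.0, -0.7, 6.7]
finger_gap: 13.6
grip_force: 33.6
```

>>> servo_tool(fingers=[0.008,0.008,0.008,0.008,0.008,0.008,0.008,0.008,0.008,0.008], linear=[[-0.0062,0,0.0003],[-0.0124,0,0.0012],[-0.0185,0,0.0027],[-0.0243,0,0.0047],[-0.03,0,0.0073],[-0.0354,0,0.0105],[-0.0405,0,0.0141],[-0.0452,0,0.0182],[-0.0494,0,0.0228],[-0.0494,0,0.0228]], rotation=[[0,5.5,0],[0,11,0],[0,16.5,0],[0,22,0],[0,27.5,0],[0,33,0],[0,38.5,0],[0,44,0],[0,49.5,0],[0,49.5,0]])

```text
time: 4.85
tool_pos: [577.9, -2.3, 111.4]
tcp_rot: [-180.0, -25.5, 168.0]
ft_force: [-4.2, 0.9, -4.9]
finger_gap: 13.8
grip_force: 32.2
```

>>> servo_tool(fingers=[0.008,0.008,0.008,0.008,0.008], linear=[[-0.0023,0,0],[-0.0045,0,0.0002],[-0.0068,0,0.0004],[-0.008,0,0.0005],[-0.008,0,0.0005]], rotation=[[0,2,0],[0,3.2,0],[0,3.2,0],[0,3.2,0],[0,3.2,0]])

```text
time: 5.35
tool_pos: [582.7, -3.3, 109.2]
tcp_rot: [-179.9, -28.5, 168.0]
ft_force: [-10.1, 0.2, -9.7]
finger_gap: 13.3
grip_force: 32.1
```

The lever is at its released stop: the counter-force rose to 14 N and the travel matches. Now I slide the jaw about 95 mm, then look.

>>> servo_tool(fingers=[0.008,0.008,0.008,0.008,0.008,0.008,0.008,0.008,0.008,0.008], linear=[[0.001,0.004,0],[0.001,0.014,0],[0.001,0.026,0],[0.001,0.038,0],[0.001,0.05,0],[0.001,0.062,0],[0.001,0.074,0],[0.001,0.086,0],[0.001,0.094,0],[0.001,0.094,0]], rotation=[[0,0,0],[0,0,0],[0,0,0],[0,0,0],[0,0,0],[0,0,0],[0,0,0],[0,0,0],[0,0,0],[0,0,0]])

```text
time: 6.35
tool_pos: [601.7, 89.5, 109.4]
tcp_rot: [-179.9, -28.4, 168.1]
ft_force: [-7.1, 3.5, -10.9]
finger_gap: 13.5
grip_force: 31.8
```

```bash
python3 - <<'E'
from h import *
s=snap('wrist','w3');q=r.sense();print(q['tool_pos'],q['ft_force'])
w=load('w1')
P=onz(w,277.6,137.6,36);T=onz(w,383.6,120.8,36)
pt=proj(s,T);print('tab exp',pt,'old ptr',proj(s,P))
u,v=map(int,pt);u0=max(0,min(460,u-50));v0=max(0,min(345,v-30));print(u0,v0)
f=s['frame'][:,:,::-1]
cv2.imwrite('pics/w3b.png',cv2.convertScaleAbs(cv2.resize(f[v0:v0+75,u0:u0+100],None,fx=8,fy=8,interpolation=cv2.INTER_CUBIC),alpha=1.3,beta=10))
E
```

```text
[601.65645677  89.55872889 109.40335388] [ -7.20447448   3.13109596 -11.49090865]
tab exp (np.float64(240.20720716597128), np.float64(142.89942437843808)) old ptr (np.float64(86.24766093977291), np.float64(165.4348094119586))
190 112
```

View pics/w3b.png

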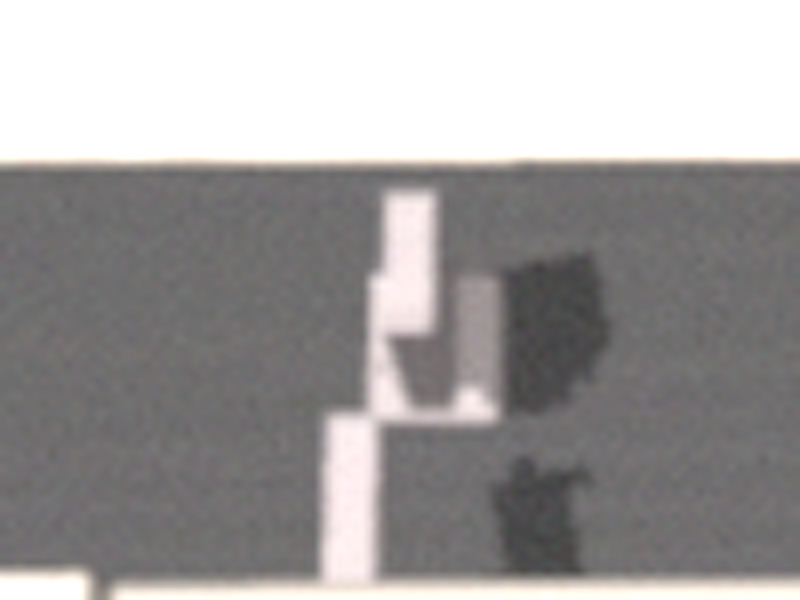

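The crop shows the tab top at col 410 (rows 188–335) and the pointer at col 351 with its tip at row 412. The jaw is still short of the tab.

```bash
python3 - <<'E'
from h import *
s=load('w3');a=np.radians(-11.8)
R=np.array([[np.cos(a),-np.sin(a)],[np.sin(a),np.cos(a)]]);H=lambda p:(R.T@(p[:2]-[544.75,-25])).round(2)
for n,u,v in[('tab',410,262),('tabtop',411,195),('tabbot',409,330),('ptr tip',351,414),('ptr base',352,570)]: print(n,H(onz(s,190+u/8,112+v/8,36)))
w=load('w1');print(H(onz(w,240+717/5,100+66/5,36)),H(onz(w,240+717/5,100+142/5,36)))
E
```

```text
tab [-58.88  99.38]
tabtop [-64.64  99.35]
tabbot [-53.1   99.41]
ptr tip [-46.04  94.9 ]
ptr base [-33.14  95.29]
[-66.97  97.93] [-53.25  99.06]
```

>>> servo_tool(fingers=[0.008,0.008,0.008,0.008], linear=[[0,0.0015,0],[0,0.003,0],[0,0.0044,0],[0,0.0044,0]], rotation=[[0,0,0],[0,0,0],[0,0,0],[0,0,0]])

```text
time: 6.8
tool_pos: [602.3, 92.4, 109.3]
tcp_rot: [-179.8, -28.4, 168.0]
ft_force: [-9.6, -2.3, -11.3]
finger_gap: 13.5
grip_force: 31.9
```

```bash
python3 - <<'E'
from h import *
s=snap('wrist','w4');q=r.sense();print(q['tool_pos'],q['ft_force'])
f=s['frame'];g=cv2.resize(f[112:187,180:280],None,fx=8,fy=8,interpolation=cv2.INTER_CUBIC)[:,:,0].astype(float)
a=np.radians(-11.8)
R=np.array([[np.cos(a),-np.sin(a)],[np.sin(a),np.cos(a)]]);H=lambda p:(R.T@(p[:2]-[544.75,-25])).round(2)
for v in range(160,600,20):
    c=np.flatnonzero(g[v]>150)
    if 5<len(c)<250: print(v,c.min(),c.max(),len(c),H(onz(s,180+c.mean()/8,112+v/8,36)))
    else: print(v,len(c))
E
```

```text
[602.27837027  92.46982582 109.31670949] [ -9.18756784  -2.55750487 -11.02004376]
160 772
180 0
200 434 472 39 [-64.27  99.23]
220 431 474 44 [-62.54  99.23]
240 431 474 44 [-60.82  99.26]
260 428 474 47 [-59.11  99.18]
280 423 474 52 [-57.41  99.01]
300 420 474 55 [-55.7   98.93]
320 420 473 54 [-54.    98.92]
340 420 426 7 [-52.32  97.07]
360 419 434 16 [-50.63  97.39]
380 418 442 25 [-48.94  97.71]
400 416 532 62 [-47.25 101.06]
420 410 458 49 [-45.59  98.11]
440 406 451 46 [-43.92  97.7 ]
460 404 451 48 [-42.26  97.66]
480 404 451 48 [-40.6  97.7]
500 403 450 48 [-38.94  97.66]
520 404 451 48 [-37.29  97.78]
540 403 451 49 [-35.64  97.77]
560 403 450 48 [-34.    97.77]
580 0 450 213 [-32.44  76.67]
```

>>> servo_tool(fingers=[0.008,0.008,0.008,0.008], linear=[[0,0.001,0],[0,0.0017,0],[0,0.0017,0],[0,0.0017,0]], rotation=[[0,0,0],[0,0,0],[0,0,0],[0,0,0]])

```text
time: 7.25
tool_pos: [602.6, 94.0, 109.3]
tcp_rot: [-179.8, -28.4, 167.9]
ft_force: [-9.3, -2.5, -10.4]
finger_gap: 13.4
grip_force: 31.9
```

```bash
cat > pt.py <<'E'
from h import *
import sys
s=snap('wrist',sys.argv[1]);q=r.sense();print(q['time'],q['tool_pos'],q['tcp_rot'],q['ft_force'])
f=s['frame'];a=np.radians(-11.8)
R=np.array([[np.cos(a),-np.sin(a)],[np.sin(a),np.cos(a)]]);H=lambda p:(R.T@(p[:2]-[544.75,-25])).round(2)
# sample a metric patch at z=36: holder x -68..-34, y 85..113, 0.1 mm
X,Y=np.meshgrid(np.arange(-68,-33,1.),np.arange(85,113,.1),indexing='ij')
m=np.array([[proj(s,np.r_[R@np.array([x,y])+[544.75,-25],36]) for x,y in zip(a,b)] for a,b in zip(X,Y)],np.float32)
g=cv2.remap(f[:,:,0],m[:,:,0].copy(),m[:,:,1].copy(),cv2.INTER_CUBIC)
for i in range(0,35,2):
    c=np.flatnonzero(g[i]>150)
    print(X[i,0],(85+c.min()/10,85+c.max()/10,round(85+c.mean()/10,2)) if 5<len(c) else len(c))
E
python3 pt.py w5
```

```text
7.3 [602.59572189  93.96920777 109.33095772] [-179.83600873  -28.42829834  167.94929575] [ -9.44867094  -1.60147588 -10.7014977 ]
-68.0 (np.float64(85.0), np.float64(112.9), np.float64(98.95))
-66.0 0
-64.0 (np.float64(97.1), np.float64(100.8), np.float64(98.95))
-62.0 (np.float64(97.1), np.float64(100.9), np.float64(99.0))
-60.0 (np.float64(97.2), np.float64(100.7), np.float64(98.95))
-58.0 (np.float64(97.0), np.float64(100.7), np.float64(98.85))
-56.0 (np.float64(96.7), np.float64(100.8), np.float64(98.75))
-54.0 (np.float64(96.6), np.float64(100.6), np.float64(98.6))
-52.0 (np.float64(96.6), np.float64(97.3), np.float64(96.95))
-50.0 (np.float64(96.6), np.float64(97.4), np.float64(97.0))
-48.0 (np.float64(96.5), np.float64(105.3), np.float64(100.29))
-46.0 (np.float64(96.7), np.float64(106.0), np.float64(101.14))
-44.0 (np.float64(97.0), np.float64(100.8), np.float64(98.9))
-42.0 (np.float64(97.1), np.float64(100.8), np.float64(98.95))
-40.0 (np.float64(97.1), np.float64(100.8), np.float64(98.95))
-38.0 (np.float64(97.1), np.float64(100.9), np.float64(99.0))
-36.0 (np.float64(97.1), np.float64(100.9), np.float64(99.0))
-34.0 (np.float64(97.2), np.float64(100.8), np.float64(99.0))
```

Pointer (98.95) and tab (98.95) are aligned. I'll confirm the released stop with a slightly firmer push before locking.

>>> servo_tool(fingers=[0.008,0.008,0.008], linear=[[-0.003,0,0.003],[-0.006,0,0.004],[-0.006,0,0.004]], rotation=[[0,0,0],[0,0,0],[0,0,0]])

```text
time: 7.6
tool_pos: [604.8, 94.2, 107.8]
tcp_rot: [-179.9, -28.6, 168.1]
ft_force: [-23.7, -0.4, 17.8]
finger_gap: 14.1
grip_force: 33.7
```

Tangential reaction is about 29 N, so the lever is hard on the released stop. Now I swing it back.

>>> servo_tool(fingers=[0.008,0.008,0.008,0.008,0.008,0.008,0.008,0.008,0.008,0.008], linear=[[0.0115,0,0.0003],[0.0179,0,0.0014],[0.0242,0,0.003],[0.0302,0,0.0054],[0.036,0,0.0083],[0.0414,0,0.0118],[0.0465,0,0.0159],[0.0511,0,0.0205],[0.0552,0,0.0256],[0.0552,0,0.0256]], rotation=[[0,-6,0],[0,-12,0],[0,-18,0],[0,-24,0],[0,-30,0],[0,-36,0],[0,-42,0],[0,-48,0],[0,-54,0],[0,-54,0]])

```text
time: 8.6
tool_pos: [547.2, 106.3, 107.9]
tcp_rot: [-180.0, 26.2, 168.1]
ft_force: [13.7, -4.6, -19.0]
finger_gap: 13.7
grip_force: 30.4
```

>>> servo_tool(fingers=[0.008,0.008,0.008,0.008], linear=[[0.002,0,0.003],[0.005,0,0.006],[0.008,0,0.006],[0.008,0,0.006]], rotation=[[0,-1,0],[0,-2.2,0],[0,-2.2,0],[0,-2.2,0]])

```text
time: 9.0
tool_pos: [549.0, 108.1, 106.1]
tcp_rot: [179.8, 28.8, 168.0]
ft_force: [-3.7, -2.9, 19.0]
finger_gap: 13.4
grip_force: 36.2
```

```bash
python3 pt.py w6
```

```text
9.05 [549.01108069 108.10157556 106.13770947] [179.75025276  28.75032445 167.95171958] [-4.81759576 -0.89430489 20.37008888]
-68.0 4
-66.0 (np.float64(97.2), np.float64(107.4), np.float64(101.67))
-64.0 (np.float64(97.2), np.float64(100.9), np.float64(99.05))
-62.0 (np.float64(97.2), np.float64(100.9), np.float64(99.05))
-60.0 (np.float64(97.1), np.float64(100.9), np.float64(99.0))
-58.0 (np.float64(97.1), np.float64(101.0), np.float64(99.05))
-56.0 (np.float64(97.2), np.float64(100.9), np.float64(99.05))
-54.0 0
-52.0 0
-50.0 0
-48.0 0
-46.0 0
-44.0 (np.float64(99.9), np.float64(103.7), np.float64(101.8))
-42.0 (np.float64(99.8), np.float64(103.8), np.float64(101.8))
-40.0 (np.float64(99.8), np.float64(103.8), np.float64(101.8))
-38.0 (np.float64(99.8), np.float64(103.7), np.float64(101.75))
-36.0 (np.float64(99.8), np.float64(103.8), np.float64(101.8))
-34.0 (np.float64(99.8), np.float64(103.8), np.float64(101.8))
```

The lever is over, but the jaw crept +2.8 mm during the last push: the pointer is at 101.8 and the tab at 99.05. I'll release again, correct the position, and relock with the sideways force near zero.

>>> servo_tool(fingers=[0.008,0.008,0.008,0.008,0.008,0.008,0.008,0.008,0.008,0.008], linear=[[-0.0101,0,-0.0037],[-0.0161,0,-0.0027],[-0.0219,0,-0.0012],[-0.0276,0,0.001],[-0.033,0,0.0038],[-0.0381,0,0.0071],[-0.0428,0,0.0109],[-0.0471,0,0.0152],[-0.0509,0,0.0199],[-0.0509,0,0.0199]], rotation=[[0,6,0],[0,12,0],[0,18,0],[0,24,0],[0,30,0],[0,36,0],[0,42,0],[0,48,0],[0,54,0],[0,54,0]])

```text
time: 10.05
tool_pos: [596.9, 95.6, 102.0]
tcp_rot: [-179.9, -26.5, 167.9]
ft_force: [-6.5, 1.3, -8.4]
finger_gap: 13.2
grip_force: 34.0
```

>>> servo_tool(fingers=[0.008,0.008,0.008,0.008], linear=[[-0.003,0,0],[-0.006,0,0],[-0.008,0,0],[-0.008,0,0]], rotation=[[0,1.5,0],[0,3,0],[0,3,0],[0,3,0]])

```text
time: 10.45
tool_pos: [599.3, 95.4, 100.7]
tcp_rot: [-179.8, -29.7, 168.0]
ft_force: [-25.9, 2.9, -2.8]
finger_gap: 13.6
grip_force: 33.3
```

```bash
python3 pt.py w7 | awk 'NR==1||/^-(60|36|38|40|62)/'
```

```text
10.5 [599.24615029  95.4129967  100.74231095] [-179.83131031  -29.6805225   168.02566287] [-25.65019354   2.43961804  -3.72566174]
-62.0 (np.float64(97.2), np.float64(100.7), np.float64(98.95))
-60.0 (np.float64(97.1), np.float64(100.7), np.float64(98.9))
-40.0 (np.float64(97.9), np.float64(101.7), np.float64(99.8))
-38.0 (np.float64(97.9), np.float64(101.5), np.float64(99.7))
-36.0 (np.float64(98.0), np.float64(101.6), np.float64(99.8))
```

>>> servo_tool(fingers=[0.008,0.02,0.03,0.03,0.03,0.008,0.008,0.008,0.008,0.008], linear=[[0.004,0,0],[0.004,0,0],[0.004,0,-0.004],[0.004,0,-0.011],[0.004,0,-0.012],[0.004,0,-0.012],[0.004,0,-0.012],[0.004,0,-0.012],[0.003,-0.001,-0.012],[0.003,-0.001,-0.012]], rotation=[[0,-0.5,0],[0,-1,0],[0,-1,0],[0,-1,0],[0,-1,0],[0,-1,0],[0,-1,0],[0,-1,0],[0,-1,0],[0,-1,0]])

```text
time: 11.5
tool_pos: [608.3, 93.5, 115.9]
tcp_rot: [179.9, -27.8, 168.1]
ft_force: [1.0, 3.2, 8.0]
finger_gap: 13.4
grip_force: 32.2
```

```bash
python3 pt.py w8 | awk 'NR==1||/^-(60|36|38|40|62)/'
```

```text
11.55 [608.33213466  93.4518656  115.93360319] [179.90235344 -27.82975833 168.05974208] [1.783584   2.74315952 6.32731506]
-62.0 (np.float64(97.2), np.float64(100.7), np.float64(98.95))
-60.0 (np.float64(97.2), np.float64(100.6), np.float64(98.9))
-40.0 (np.float64(98.0), np.float64(101.8), np.float64(99.9))
-38.0 (np.float64(98.0), np.float64(101.8), np.float64(99.9))
-36.0 (np.float64(98.1), np.float64(101.8), np.float64(99.95))
```

>>> servo_tool(fingers=[0.008,0.008,0.008], linear=[[-0.002,-0.0007,0],[-0.003,-0.0013,0],[-0.003,-0.0013,0]], rotation=[[0,0,0],[0,0,0],[0,0,0]])

```text
time: 11.85
tool_pos: [609.0, 92.7, 115.5]
tcp_rot: [179.9, -28.1, 168.1]
ft_force: [-8.1, 5.9, 14.7]
finger_gap: 13.6
grip_force: 32.5
```

```bash
python3 pt.py w9 | awk 'NR==1||/^-(60|36|38|40|62)/'
```

```text
11.9 [608.97554731  92.69581219 115.42765784] [179.869625   -28.09247866 168.13851986] [-8.0225538   6.1523386  15.45345741]
-62.0 (np.float64(97.2), np.float64(100.8), np.float64(99.0))
-60.0 (np.float64(97.2), np.float64(100.7), np.float64(98.95))
-40.0 (np.float64(97.6), np.float64(101.4), np.float64(99.5))
-38.0 (np.float64(97.6), np.float64(101.3), np.float64(99.45))
-36.0 (np.float64(97.7), np.float64(101.2), np.float64(99.45))
```

>>> servo_tool(fingers=[0.008,0.008,0.008,0.008,0.008], linear=[[0.001,-0.0006,0],[0.001,-0.0006,0],[0.001,-0.0006,0],[0.001,0.0003,0],[0.001,0.0003,0]], rotation=[[0,0,0],[0,0,0],[0,0,0],[0,0,0],[0,0,0]])

```text
time: 12.4
tool_pos: [608.7, 92.3, 115.6]
tcp_rot: [179.9, -28.0, 168.1]
ft_force: [-5.1, 2.5, 12.8]
finger_gap: 13.8
grip_force: 32.4
```

```bash
python3 pt.py w10 | awk 'NR==1||/^-(60|36|38|40|62)/'
```

```text
12.45 [608.69606962  92.33415216 115.58773651] [179.93853931 -27.99734138 168.08414668] [-4.99232868  2.71530735 12.39663923]
-62.0 (np.float64(97.2), np.float64(100.7), np.float64(98.95))
-60.0 (np.float64(97.1), np.float64(100.8), np.float64(98.95))
-40.0 (np.float64(97.0), np.float64(100.6), np.float64(98.8))
-38.0 (np.float64(97.0), np.float64(100.7), np.float64(98.85))
-36.0 (np.float64(96.9), np.float64(100.7), np.float64(98.8))
```

>>> servo_tool(fingers=[0.008,0.008,0.008,0.008,0.008,0.008,0.008,0.008,0.008,0.008], linear=[[0.007,0,-0.0006],[0.0139,0,0.0005],[0.0207,0,0.0023],[0.0272,0,0.0048],[0.0335,0,0.008],[0.0394,0,0.0118],[0.0448,0,0.0162],[0.0498,0,0.0212],[0.0528,0,0.0248],[0.0528,0,0.0248]], rotation=[[0,-6,0],[0,-12,0],[0,-18,0],[0,-24,0],[0,-30,0],[0,-36,0],[0,-42,0],[0,-48,0],[0,-52,0],[0,-52,0]])

```text
time: 13.45
tool_pos: [553.8, 104.4, 120.7]
tcp_rot: [179.9, 24.7, 168.1]
ft_force: [-5.7, -1.8, 17.1]
finger_gap: 13.2
grip_force: 38.6
```

```bash
python3 pt.py w11 | awk 'NR==1||/^-(60|36|38|40|62)/'
```

```text
13.5 [554.07080789 104.31881427 120.7931813 ] [179.8875732   24.55541148 168.05177063] [-8.24708414 -1.75951365 19.78007844]
-62.0 (np.float64(97.1), np.float64(100.8), np.float64(98.95))
-60.0 (np.float64(97.1), np.float64(100.9), np.float64(99.0))
-40.0 (np.float64(97.3), np.float64(101.2), np.float64(99.25))
-38.0 (np.float64(97.2), np.float64(101.2), np.float64(99.2))
-36.0 (np.float64(97.2), np.float64(101.2), np.float64(99.2))
```

>>> servo_tool(fingers=[0.008,0.008,0.008,0.008,0.008], linear=[[0.001,-0.0003,-0.003],[0.0025,-0.0005,-0.003],[0.005,-0.0005,-0.003],[0.007,-0.0005,-0.003],[0.007,-0.0005,-0.003]], rotation=[[0,0,0],[0,-2,0],[0,-4,0],[0,-4,0],[0,-4,0]])

```text
time: 14.0
tool_pos: [546.1, 105.4, 118.5]
tcp_rot: [179.9, 28.3, 168.0]
ft_force: [1.4, 2.8, 6.1]
finger_gap: 13.6
grip_force: 36.3
```

```bash
python3 pt.py w12 | awk 'NR==1||/^-(60|36|38|40|62)/'
```

```text
14.05 [546.20713146 105.4180992  118.51248823] [179.87330047  28.32653125 167.9891638 ] [0.24575019 2.6300829  7.18663942]
-62.0 (np.float64(97.1), np.float64(100.9), np.float64(99.0))
-60.0 (np.float64(97.1), np.float64(100.9), np.float64(99.0))
-40.0 (np.float64(96.9), np.float64(100.8), np.float64(98.85))
-38.0 (np.float64(96.8), np.float64(100.7), np.float64(98.75))
-36.0 (np.float64(96.8), np.float64(100.8), np.float64(98.8))
```

Pointer is at 98.8 and the tab at 99.0. Next comes a final tangential push onto the locked stop.

>>> servo_tool(fingers=[0.008,0.008,0.008,0.008], linear=[[0.003,0.0003,0],[0.006,0.0003,0],[0.009,0.0003,0],[0.009,0.0003,0]], rotation=[[0,-0.5,0],[0,-1,0],[0,-1,0],[0,-1,0]])

```text
time: 14.45
tool_pos: [542.2, 106.4, 117.1]
tcp_rot: [179.8, 29.8, 168.0]
ft_force: [30.7, -8.5, -4.9]
finger_gap: 13.6
grip_force: 33.0
```

```bash
python3 pt.py w13 | awk 'NR==1||/^-(60|36|38|40|62)/'
```

```text
14.5 [542.27397444 106.35871612 117.06754075] [179.81698206  29.80681467 167.96792983] [30.4231118  -7.72563399 -4.62503153]
-62.0 (np.float64(97.1), np.float64(100.9), np.float64(99.0))
-60.0 (np.float64(97.1), np.float64(100.9), np.float64(99.0))
-40.0 (np.float64(96.8), np.float64(100.7), np.float64(98.75))
-38.0 (np.float64(96.8), np.float64(100.8), np.float64(98.8))
-36.0 (np.float64(96.8), np.float64(100.7), np.float64(98.75))
```

Lever is hard on the locked stop (30 N) and the jaw held, about 0.2 mm off. I'll relax the push, open and retreat.

>>> servo_tool(fingers=[0.008,0.008,0.03,0.05,0.06,0.06,0.06,0.06,0.06,0.06], linear=[[-0.002,0,0],[-0.003,0,0],[-0.003,0,0],[-0.003,0,0],[-0.003,0,-0.01],[-0.003,0,-0.03],[-0.003,0,-0.06],[-0.003,0,-0.09],[-0.003,0,-0.1],[-0.003,0,-0.1]], rotation=[[0,0,0],[0,0,0],[0,0,0],[0,0,0],[0,0,0],[0,0,0],[0,0,0],[0,0,0],[0,0,0],[0,0,0]])

```text
time: 15.5
tool_pos: [492.4, 116.9, 202.9]
tcp_rot: [179.9, 29.3, 168.0]
ft_force: [-0.2, -0.3, -0.3]
finger_gap: 59.7
grip_force: 0.0
```

```bash
python3 pt.py w14 | awk 'NR==1||/^-(60|36|38|40|62)/'; python3 - <<'E'
from h import *
s=load('w14');f=s['frame'][:,:,::-1];cv2.imwrite('pics/w14b.png',cv2.convertScaleAbs(f,alpha=1.4,beta=10))
E
```

```text
15.55 [492.02965961 116.50714902 201.18510708] [179.95999423  29.15935296 168.01714766] [0.12630071 0.5934585  1.02276099]
-62.0 (np.float64(97.2), np.float64(100.7), np.float64(98.95))
-60.0 (np.float64(97.1), np.float64(100.7), np.float64(98.9))
-40.0 (np.float64(97.0), np.float64(100.9), np.float64(98.95))
-38.0 (np.float64(97.0), np.float64(100.7), np.float64(98.85))
-36.0 (np.float64(97.0), np.float64(100.8), np.float64(98.9))
```

View pics/w14b.png

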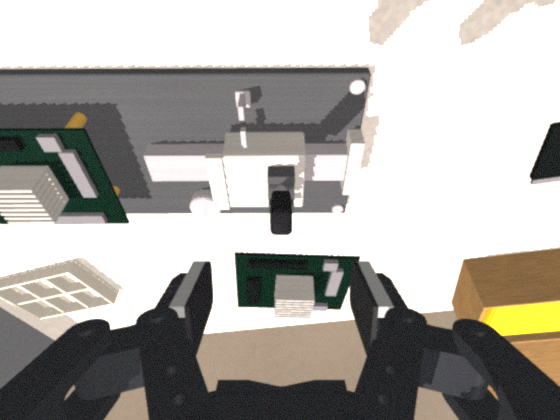

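Pointer (243,135) and tab (243,100) line up, and the lever leans to -x in the locked position. I'll move over the board and turn the tool to grip along the holder's x.

>>> servo_tool(fingers=[0.06,0.06,0.06,0.06,0.06,0.06,0.06,0.06,0.06,0.06], linear=[[-0.01,-0.015,-0.005],[-0.02,-0.04,-0.005],[-0.03,-0.065,-0.005],[-0.04,-0.09,-0.004],[-0.05,-0.115,-0.002],[-0.06,-0.14,0],[-0.07,-0.165,0.002],[-0.08,-0.19,0.004],[-0.09,-0.21,0.006],[-0.0925,-0.2145,0.006]], rotation=[[0,4,0],[0,8,0],[0,12,0],[0,16,0],[0,20,0],[0,24,0],[0,27,0],[0,29.3,0],[0,29.3,0],[0,29.3,0]])

```text
time: 16.55
tool_pos: [529.2, -113.4, 238.1]
tcp_rot: [-180.0, -0.4, 167.8]
ft_force: [0.4, 0.6, -0.8]
finger_gap: 59.9
grip_force: 0.0
```

>>> servo_tool(fingers=[0.06,0.06,0.06,0.06,0.06,0.06,0.06,0.06,0.06,0.06], linear=[[0,0,0],[0,0,0],[0,0,0],[0,0,0],[0,0,0],[0,0,0],[0,0,0],[0,0,0],[0,0,0],[0,0,0]], rotation=[[0,0,8],[0,0,16],[0,0,24],[0,0,32],[0,0,40],[0,0,48],[0,0,56],[0,0,64],[0,0,72],[0,0,80]])

```text
time: 17.55
tool_pos: [528.7, -110.2, 238.8]
tcp_rot: [-179.7, -0.1, 87.7]
ft_force: [0.1, 0.9, -0.2]
finger_gap: 59.9
grip_force: 0.0
```

>>> servo_tool(fingers=[0.06,0.06,0.06,0.06], linear=[[0,0,0],[0,0,0],[0,0,0],[0,0,0]], rotation=[[0,0,8],[0,0,10],[0,0,10],[0,0,10]])

```text
time: 17.95
tool_pos: [528.9, -110.5, 239.5]
tcp_rot: [-179.7, -0.0, 78.1]
ft_force: [-0.3, -0.1, -0.5]
finger_gap: 60.0
grip_force: 0.0
```

```bash
python3 - <<'E'
from h import *
s=snap('wrist','w15');q=r.sense();print(q['time'],q['tool_pos'],q['tcp_rot'],q['ft_force'])
f=s['frame'][:,:,::-1]
cv2.imwrite('pics/w15b.png',cv2.resize(cv2.convertScaleAbs(f,alpha=1.1,beta=10),(800,600),interpolation=cv2.INTER_CUBIC))
E
```

```text
18.0 [ 528.99496162 -110.61436589  239.80703323] [-1.79726102e+02 -1.34565814e-02  7.80878864e+01] [0.58106439 0.14898284 0.43374107]
```

View pics/w15b.png

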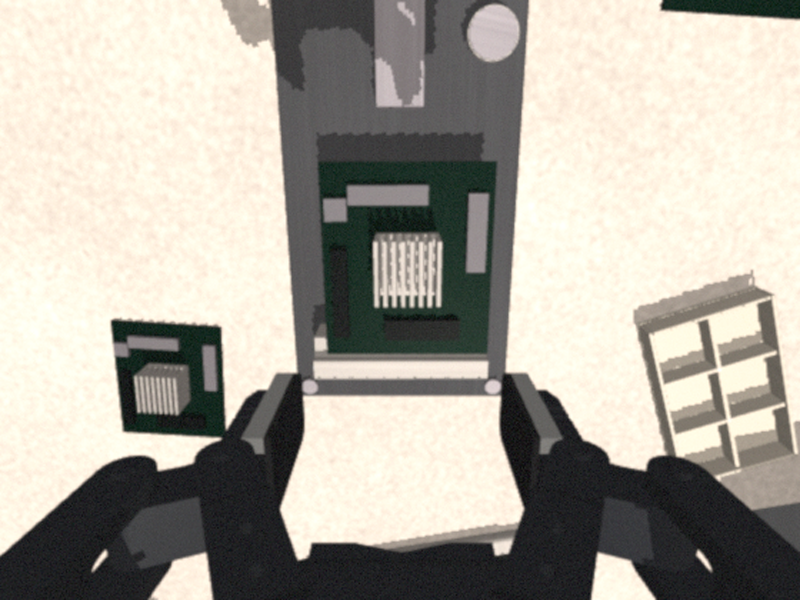

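The view shows the sink top face at cols 373–442, rows ~242–307, centre (407.5,274). The board edges are clear of the jaw.

```bash
python3 - <<'E'
from h import *
from scipy.spatial.transform import Rotation as Ro
s=load('w15');q=r.sense();Rt=Ro.from_euler('xyz',q['tcp_rot'],degrees=True).as_matrix()
E=[onz(s,u*.7,v*.7,73) for u,v in[(373,242),(442,242),(442,307),(373,307)]]
print(np.round(E,1))
S=onz(s,407.5*.7,274*.7,73);print('sink',S)
B=[onz(s,u*.7,v*.7,43) for u,v in[(319,163),(497,162),(488,353),(327,353)]];print('board',np.round(B,1),np.mean(B,0))
e=B[1]-B[0];print('yaw',np.degrees(np.arctan2(e[1],e[0])))
S[2]=67;print('tool delta',Rt.T@(S-q['tool_pos']))
E
```

```text
[[ 516.8  -87.5   73. ]
 [ 555.9  -95.7   73. ]
 [ 548.7 -134.8   73. ]
 [ 507.9 -126.3   73. ]]
sink [ 532.48531508 -110.40577833   73.        ]
board [[ 492.3  -38.4   43. ]
 [ 598.9  -60.2   43. ]
 [ 573.7 -184.2   43. ]
 [ 465.7 -161.7   43. ]] [ 532.65473025 -111.14580262   43.        ]
yaw -11.573395502971868
tool delta [  0.88395749   4.19818573 172.78915089]
```

>>> servo_tool(fingers=[0.06,0.06,0.06,0.06,0.06,0.06,0.06,0.06,0.06,0.06], linear=[[0,0.002,0.02],[0.001,0.004,0.05],[0.001,0.004,0.08],[0.001,0.004,0.105],[0.001,0.004,0.125],[0.001,0.004,0.14],[0.001,0.004,0.15],[0.001,0.004,0.157],[0.001,0.004,0.16],[0.001,0.004,0.16]], rotation=[[0,0,0],[0,0,0],[0,0,0],[0,0,0],[0,0,0],[0,0,0],[0,0,0],[0,0,0],[0,0,0],[0,0,0]])

```text
time: 19.0
tool_pos: [533.2, -110.8, 81.0]
tcp_rot: [-179.8, 0.0, 78.0]
ft_force: [0.3, -0.3, -0.6]
finger_gap: 59.8
grip_force: 0.0
```

```bash
python3 - <<'E'
from h import *
s=snap('wrist','w16');q=r.sense();print(q['time'],q['tool_pos'],q['tcp_rot'],q['ft_force'])
f=s['frame'][:,:,::-1]
cv2.imwrite('pics/w16b.png',cv2.convertScaleAbs(f,alpha=1.2,beta=10))
E
```

```text
19.05 [ 533.38668319 -110.84574425   81.35545078] [-1.79858276e+02  3.88910792e-03  7.80087894e+01] [ 0.23832282 -0.4105045  -0.20491402]
```

View pics/w16b.png

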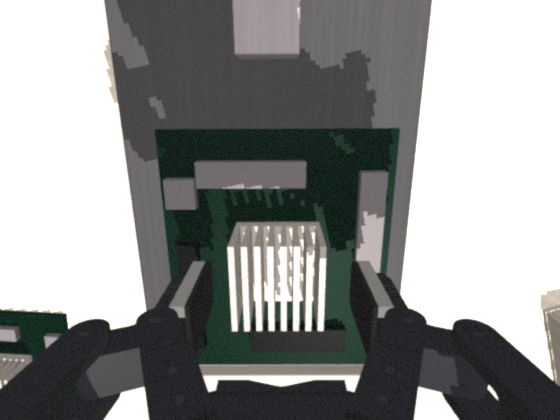

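The sink (col 278) is centred between the fingers (~279). I'll narrow to 50 mm, descend 12 mm, then close with 70 N.

>>> servo_tool(fingers=[0.05,0.05,0.05,0.05,0.05,0.05,0.05], linear=[[0,0,0],[0,0,0.004],[0,0,0.008],[0,0,0.011],[0,0,0.0125],[0,0,0.0125],[0,0,0.0125]], rotation=[[0,0,0],[0,0,0],[0,0,0],[0,0,0],[0,0,0],[0,0,0],[0,0,0]])

```text
time: 19.75
tool_pos: [532.8, -110.7, 68.1]
tcp_rot: [-179.8, 0.0, 78.0]
ft_force: [-0.2, 0.0, 0.3]
finger_gap: 49.8
grip_force: 0.0
```

>>> servo_tool(fingers=[0.03,0.03,0.03,0.03,0.03,0.03,0.03,0.03], linear=[[0,0,0],[0,0,0],[0,0,0],[0,0,0],[0,0,0],[0,0,0],[0,0,0],[0,0,0]], rotation=[[0,0,0],[0,0,0],[0,0,0],[0,0,0],[0,0,0],[0,0,0],[0,0,0],[0,0,0]], force=70)

```text
time: 20.55
tool_pos: [533.2, -110.8, 68.7]
tcp_rot: [-179.9, 0.0, 78.0]
ft_force: [-0.2, 0.5, 5.8]
finger_gap: 38.8
grip_force: 71.7
```

>>> servo_tool(fingers=[0.03,0.03,0.03,0.03,0.03,0.03,0.03,0.03,0.03,0.03], linear=[[0,0,-0.001],[0,0,-0.003],[0,0,-0.006],[0,0,-0.01],[0,0,-0.015],[0,0,-0.02],[0,0,-0.025],[0,0,-0.03],[0,0,-0.035],[0,0,-0.04]], rotation=[[0,0,0],[0,0,0],[0,0,0],[0,0,0],[0,0,0],[0,0,0],[0,0,0],[0,0,0],[0,0,0],[0,0,0]])

```text
time: 21.55
tool_pos: [533.0, -110.8, 108.7]
tcp_rot: [-179.8, 0.0, 78.0]
ft_force: [0.6, 0.1, -2.4]
finger_gap: 39.0
grip_force: 71.0
```

>>> servo_tool(fingers=[0.03,0.03,0.03,0.03,0.03,0.03,0.03,0.03,0.03,0.03], linear=[[0,0,-0.006],[0,0,-0.014],[0,0,-0.022],[0,0,-0.03],[0,0,-0.038],[0,0,-0.046],[0,0,-0.053],[0,0,-0.058],[0,0,-0.06],[0,0,-0.06]], rotation=[[0,0,0],[0,0,0],[0,0,0],[0,0,0],[0,0,0],[0,0,0],[0,0,0],[0,0,0],[0,0,0],[0,0,0]])

```text
time: 22.55
tool_pos: [533.3, -110.8, 168.5]
tcp_rot: [-179.8, 0.0, 78.0]
ft_force: [-0.4, -0.3, -1.7]
finger_gap: 39.0
grip_force: 71.0
```

>>> servo_tool(fingers=[0.03,0.03,0.03,0.03,0.03], linear=[[0,0,0],[0,0,0],[0,0,0],[0,0,0],[0,0,0]], rotation=[[0,0,0],[0,0,0],[0,0,0],[0,0,0],[0,0,0]])

```text
time: 23.05
tool_pos: [533.1, -110.8, 168.1]
tcp_rot: [-179.8, 0.0, 78.0]
ft_force: [0.3, -0.1, -1.9]
finger_gap: 38.7
grip_force: 71.0
```

```bash
python3 - <<'E'
from h import *
s=snap('wrist','w17');q=r.sense();print(q['time'],q['tool_pos'],q['tcp_rot'],q['ft_force'],q['finger_gap'],q['grip_force'],q['qd'].round(2))
t=snap('side','side1')['frame'][150:290,200:340,::-1]
f=s['frame'][:,:,::-1]
a=cv2.resize(t,(420,420),interpolation=cv2.INTER_CUBIC)
c=cv2.convertScaleAbs(np.hstack([f,a]),alpha=1.2,beta=10);cv2.imwrite('pics/fin.png',cv2.resize(c,None,fx=.81,fy=.81))
E
```

```text
23.1 [ 533.16199532 -110.75175067  168.11673542] [-1.79793149e+02  2.08919270e-04  7.80044225e+01] [-0.26702155  0.18128509 -2.31113764] 38.810406769644125 70.99950671195984 [ 0.02 -0.03 -0.12 -0.02  0.03 -0.  ]
```

View pics/fin.png

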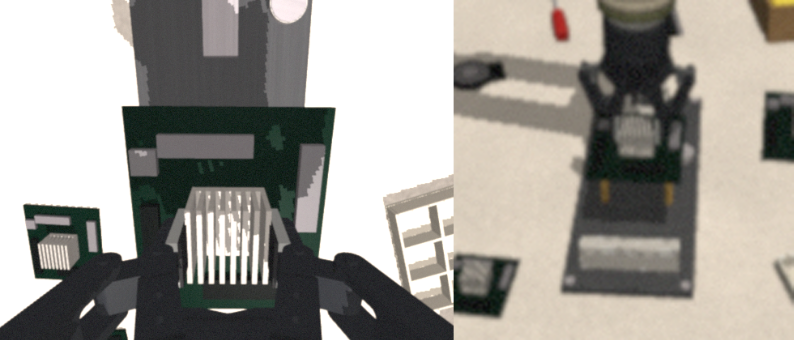

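The final view shows the board held by its sink, clear of the posts, with far corners at (122,107) and (335,107). One quick level check against the expected corners comes before hand-in.

```bash
python3 - <<'E'
from h import *
s=load('w17');B=[(492.3,-38.4),(598.9,-60.2)]
print([np.round(proj(s,(x,y,142.5)),1) for x,y in B],'meas',(122/.81,107/.81),(335/.81,107/.81))
print(r.hand_in())
E
```

```text
[array([146.4, 134.7]), array([410.7, 132.8])] meas (150.61728395061726, 132.09876543209876) (413.5802469135802, 132.09876543209876)
the job is handed in; nothing more can be done
None
```

The job is handed in: the jaw is locked with its pointer within about 0.2 mm of the index tab, and the board is held still and level about 10 cm above the holder, after about 23 s of the 67 s; the jaw crept 2.8 mm on my first locking swing, so I released it, re-aligned it and locked it again.

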